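# Push a mosaic panel out of its gluing form and clip it into the carry rack

### The job

The mirror-mosaic panel in the blue gluing form is finished. Press the form down over the post of the push-out stand until it sits flat on the stand and the post has poked the panel up out of it; then take the panel, face up, and push it down into the free bay of the carry rack until it is fully home and both spring clips have snapped over its ends. Leave the empty form on the stand, never drop the form, and leave everything else where it is.

Things in the scene. Friction and masses are not known exactly. Their poses are not given: they have to be found in the camera images.
- form: blue gluing form: block 130 (its x) x 64 (its y) x 23 mm, 0.28 kg, lying flat with the panel in it; side walls 9, end walls 14 mm thick. Origin: centre of its underside, z up. Grip it across its 64 mm width at the middle
- form_recess (a point): centre of the form's recess floor, 6 mm above the form's underside. The recess is 102 x 46 mm, 17 mm deep, open at the top; its floor, 6 mm thick, has a round 34 mm access hole at this point, open below. A sprung brass ball in each end wall presses on the panel's ends and holds it with about 6 N
- panel: finished panel, 100 (its x) x 44 (its y) x 16 mm, 0.15 kg, black edges, mirror chips on top (face up = its z up). Origin: centre of its underside. In the form its top lies 1 mm below the rim, 1 mm gap all round: no grip there. Poked up by the stand it stands 13 mm proud of the rim, its lower 3 mm still in the recess: grip it across its 44 mm width above the rim
- stand: push-out stand, fixed: plywood base 170 (x) x 120 (y) x 18 mm, at its centre an upright steel post 24 mm across, its rubber-capped top 20 mm above the base. Origin: centre of its underside. A form pressed fully down over the post rests with its underside on the base, 18 mm above the table; its yaw does not matter
- post_top (a point): centre of the top of the stand's post, 38 mm above the table
- rack: carry rack, fixed: grey board 176 (x) x 204 (y) x 12 mm with a stacking post at each corner (26 mm tall, 14 mm thick); carries two clip bays side by side, 96 mm apart along its y. Origin: centre of its underside
- bay_free: free clip bay on the rack: aluminium plate 146 (its x) x 66 (its y) x 6 mm. Origin: centre of its underside, 12 mm above the table; bay floor 6 mm above the origin. A panel lies flat on the bay floor, its x along the bay's x (either way round), between four lugs 8 mm tall at 36 mm either side along x, with 2.5 mm clearance at each side
- bay_free_clip_a (a joint): spring-steel clip at the free bay's -x end; joint in m outwards, 0 at rest. Its lip reaches 3 mm over the panel's end, 1 mm above the panel's top; a flare above (top 38 mm over the bay floor) leads in. A panel pushed straight down spreads both clips by 3 mm (about 8 N in all, from some 26 mm above the floor) and they snap back to 0 over its ends in the last 1 mm
- bay_free_clip_b (a joint): the like clip at the +x end
- bay_full: the other clip bay of the rack, the same, holding a panel already
- panel_done: the panel already clipped in bay_full, same make; leave it. Origin: centre of its underside
- tub_full: clear plastic tub with paper label, full of mirror chips, 104 mm across, 100 tall; origin at the centre of its underside. Bystander
- tub_empty: empty clear plastic tub, 104 mm across, 100 tall; origin at the centre of its underside. Bystander
- glue_gun: pink hot-glue gun lying on its side, about 230 x 130 x 34 mm; origin under its barrel. Bystander
- ornament: black ornament, a square ring about 80 mm a side, 22 tall, a few mirror chips on it; origin at the centre of its underside. Bystander
- nippers: tile nippers with red handles, 165 mm long, 18 tall, lying flat; origin under the middle. Bystander
- spray: green spray bottle with white head, 70 mm across, 207 tall; origin at the centre of its underside. Bystander
- stick_box: cardboard tray of glue sticks, 120 x 60 x 31 mm; origin at the centre of its underside. Bystander

How it is judged:
By the outcome, as a careful person would: the job done as asked, in the order asked, and still so for the second after the job is handed in, with the robot touching nothing.
It also fails if it takes over 67 s, if anything falls off the work surface, if the arm or the gripper's body presses on something with over 40 N, if the wrist force passes 120 N, or if a joint passes its speed limit or range.

### The arm

A 7-joint arm with a two-finger parallel gripper is mounted at the origin on the work surface. World frame = base frame: x ahead of the robot, y to its left, z up, the work surface at z = 0. Lengths are in mm, angles in rad, forces in N, time in s.
With the tool pointing down it reaches from about 400 to 875 mm from the base axis. Payload 4.4 kg.
Tool frame: the origin (TCP) lies midway between the tips of the shut fingers; the grasp point (between the pads) lies 19 mm behind it (ctrl.grip_point_offset is the distance from the TCP to the grasp point, in mm); z points along the fingers, y is the line along which they close (so a half turn about z gives the same grasp; the last joint's range is limited). The gripper opens to 85 mm and grips with 20 to 120 N. Pads are 22 mm wide; open, the fingers measure 114 mm over their backs; the gripper's body (76 mm by 85 mm) begins 54 mm behind the grasp point. The pads swing forward as they close: fully open they stand 13 mm farther back than shut.
Start: joints at [-1.211, 0.628, 0.038, 1.517, -0.027, 0.996, -0.02], TCP at [268.461, 591.985, 231.313] pointing down, gripper open.
Joint ranges: [-3.06, 3.06], [-0.37, 2.12], [-1.25, 1.32], [0.18, 2.47], [-1.1, 4.24], [0.23, 1.98], [-2.94, 2.94]. Speed limits (rad/s): [2.57, 2.57, 3.14, 3.14, 3.14, 3.14, 3.14].

### API

Orientations are given as [roll, pitch, yaw] about the fixed x, y, z axes, in that order (R = Rz(yaw) Ry(pitch) Rx(roll)).
In Python, from cell import ctrl, optics, read_state gives the robot as it stands (ctrl), with the cameras (optics) and the readings as plain functions.
- The arm moves only by the tool advance, called after "Emit:" by a JSON object that holds its "fn" and its "kwargs". Schema: {"type":"object","properties":{"motion":{"type":"array","items":{"type":"array","prefixItems":[{"type":"array","items":{"type":"number"},"minItems":3,"maxItems":3},{"type":"array","items":{"type":"number"},"minItems":3,"maxItems":3},{"type":"number"}],"minItems":3,"maxItems":3},"minItems":1,"maxItems":12},"only":{"type":"string"},"quiet":{"type":"boolean"},"lines":{"type":"string"}},"required":["motion"],"additionalProperties":false}. motion is a list of rows, 1 to 12 of them, each written [[dx, dy, dz], [rx, ry, rz], opening]: dx, dy, dz in mm, then a rotation vector rx, ry, rz in rad, then the finger opening in mm; each row shifts and turns the commanded pose from where the row before left it, along the tool's axes as they then stand; what a row does not reach is not made up. A row lasts 1/10 s, in which the tool goes at most 50 mm and 0.15 rad, less where a joint would pass 70% of its speed; a pose out of reach is approached as far as the arm can. The fingers move at their own pace and stop on an object; the grip force is fixed at half the most. Time passes only in rows, so rows that do not move let the fingers close. The tool returns the time, the measured TCP pose, the force, the opening and the grip force at its end. only (a regular expression) keeps the lines of the reply that match it, lines (a string "A,B") keeps lines A to B, and quiet returns only ok. Input that does not fit is refused with a message, and nothing moves.
- read_state(): the state, without advancing time (a new reading comes with each control period).
- optics.get_image(name): name is "side" or "top" or "wrist"; returns the picture (420x560x3 uint8, blue, green, red); there is no depth.
- optics.calibration(name): a dict with "fx", "fy", "cx", "cy" (pixels), "rvec" (rotation vector, rad) and "tvec" (3), from world to camera coordinates, as OpenCV has them; the wrist camera has in their place "hand_eye" (4x4, takes a point from camera to tool coordinates, whose origin is the TCP and whose axes are the flange's). Camera axes: x right, y down, z forward; pixel columns grow to the right and rows downward; lengths in mm; the calibration is good to about 2 mm. A picture is of the moment at which its call begins: read the wrist's pose just before it. calibration takes no time and is no camera call.
- ctrl.finish_job(): hands the job in; it is judged then, once.
The state is a dict: "clock": time; "qpos": joint angles; "qd": joint speeds; "tau": joint torques, N m; "eef_pos": TCP position; "tool_rot": TCP orientation; "force": force on the tool from outside, world axes, zero at the start; "torque": the same for the moment, N m; "width": finger opening in mm; "gripper_force": force on a finger pad.
Only numpy, scipy, OpenCV 4.12 (cv2) and the standard library are available. Lean on these libraries where they do the work, as an engineer would, in place of code of your own. Each camera call takes 0.05 s, during which the arm holds its last target. There are 200 camera calls.

## Working session

There is one attempt and no reset: what is moved stays moved. The work goes in short steps, Python scripts to look and compute and a tool call to move; the robot and the scene stay as the last step left them, time stands still between calls to the robot, and variables do not carry over. Pictures are saved under pics/ and viewed, at most 10 in all, crops included, and the job is handed in when it is done.

```bash
ls; mkdir -p pics; cat > h.py <<'E'
import numpy as np,cv2,json
from cell import ctrl, optics, read_state
from scipy.spatial.transform import Rotation as R
def pose(s=None):
    s=s or read_state(); T=np.eye(4); T[:3,:3]=R.from_euler('xyz',s['tool_rot']).as_matrix(); T[:3,3]=s['eef_pos']; return T
def cam(name):
    c=optics.calibration(name); K=np.array([[c['fx'],0,c['cx']],[0,c['fy'],c['cy']],[0,0,1.]])
    if 'hand_eye' in c: M=pose()@np.array(c['hand_eye'])   # cam->world
    else:
        r=cv2.Rodrigues(np.array(c['rvec'],float))[0]; M=np.eye(4); M[:3,:3]=r.T; M[:3,3]=-r.T@np.array(c['tvec'],float).ravel()
    return K,M
def plane(K,M,uv,z):
    uv=np.atleast_2d(np.array(uv,float)); d=np.c_[uv,np.ones(len(uv))]@np.linalg.inv(K).T@M[:3,:3].T; o=M[:3,3]
    return o+d*((z-o[2])/d[:,2])[:,None]
def proj(K,M,P):
    q=(np.atleast_2d(P)-M[:3,3])@M[:3,:3]@K.T; return q[:,:2]/q[:,2:]
def shot(name,f):
    K,M=cam(name); im=optics.get_image(name); cv2.imwrite('pics/'+f+'.png',im); np.savez('pics/'+f,K=K,M=M); return im,K,M
def load(f):
    d=np.load('pics/'+f+'.npz'); return cv2.imread('pics/'+f+'.png'),d['K'],d['M']
E
python3 - <<'E'
from h import *
s=read_state(); print(s)
for n in('top','side','wrist'):
    im,K,M=shot(n,n+'0'); print(n,K[0,0],M.round(2).tolist())
E
```

```text
cell.py
pics
{'clock': 0.0, 'qpos': array([-1.21080667,  0.62934117,  0.03843954,  1.51841583, -0.02703335,
        0.99627954, -0.01999567]), 'qd': array([-1.14578883e-03,  1.26525071e-03, -5.97032085e-04, -1.99340753e-03,
       -2.92900048e-03,  5.92775825e-05, -6.44420103e-04]), 'tau': array([-3.11073682e-04, -5.63409770e+01,  1.22566290e+00, -1.93453288e+01,
        1.09278582e-02,  1.05569747e-02,  1.70666532e-06]), 'eef_pos': array([268.17401835, 591.39189645, 230.37694911]), 'tool_rot': array([-3.13966631e+00, -3.27522665e-06,  2.71579004e+00]), 'force': array([ 0.99973386, -0.40139378, -0.44256849]), 'torque': array([-0.00640247,  0.02080741,  0.00971788]), 'gripper_force': 0.0, 'width': 85.25212213066385}
top 420.96280268734506 [[-0.01, -0.99, 0.13, 405.52], [-1.0, 0.0, -0.01, -30.56], [0.01, -0.13, -0.99, 950.61], [0.0, 0.0, 0.0, 1.0]]
side 406.3804322869055 [[-0.95, -0.22, 0.22, 330.5], [-0.31, 0.67, -0.68, 565.52], [0.01, -0.71, -0.7, 675.72], [0.0, 0.0, 0.0, 1.0]]
wrist 340.6712604374747 [[0.41, 0.86, 0.29, 194.17], [0.91, -0.39, -0.13, 625.43], [-0.0, 0.32, -0.95, 373.62], [0.0, 0.0, 0.0, 1.0]]
```

View pics/top0.png

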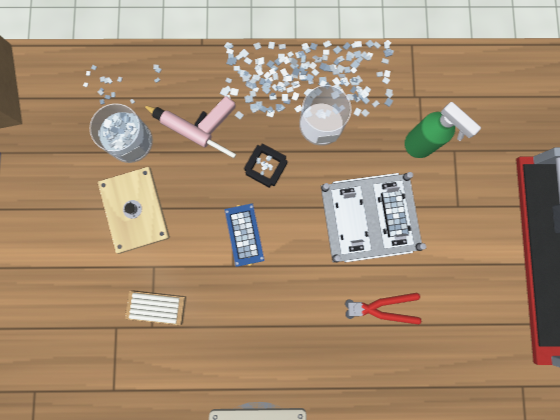

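View pics/side0.png

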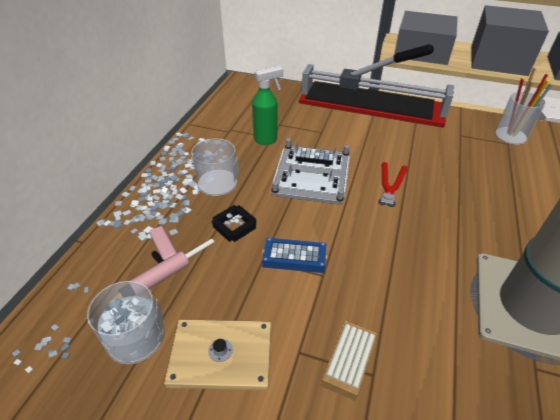

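The top view shows the form at (244,235), the stand's post at (131,208), the free bay at (347,220) and the full bay at (396,214). The side view has the form at (295,255), the post at (220,347) and the free bay at (311,185). Next I'll measure these in both views.

```bash
cat >> h.py <<'E'
def tri(obs):
    A=np.zeros((3,3));b=np.zeros(3)
    for K,M,uv in obs:
        d=M[:3,:3]@np.linalg.inv(K)@np.r_[uv,1]; d/=np.linalg.norm(d); Q=np.eye(3)-np.outer(d,d); A+=Q;b+=Q@M[:3,3]
    p=np.linalg.solve(A,b); e=[np.linalg.norm((np.eye(3)-0)@np.cross(p-M[:3,3],(lambda d:d/np.linalg.norm(d))(M[:3,:3]@np.linalg.inv(K)@np.r_[uv,1]))) for K,M,uv in obs]
    return p,e
def big(mask):
    mask=cv2.morphologyEx(mask,cv2.MORPH_CLOSE,np.ones((3,3),np.uint8))
    return max(cv2.findContours(mask,cv2.RETR_EXTERNAL,cv2.CHAIN_APPROX_NONE)[0],key=cv2.contourArea)
def blue(im): return big(cv2.inRange(cv2.cvtColor(im,cv2.COLOR_BGR2HSV),(100,120,50),(125,255,255)))
E
python3 - <<'E'
from h import *
for f in('top0','side0'):
    im,K,M=load(f); c=blue(im)[:,0]
    P=plane(K,M,c,23)[:,:2].astype(np.float32); r=cv2.minAreaRect(P); print(f,'form',r, cv2.boundingRect(c))
t,s=load('top0'),load('side0')
cv2.imwrite('pics/c1.png',np.hstack([cv2.resize(t[0][165:270,315:435],(480,420),interpolation=2),cv2.resize(s[0][130:210,265:358],(488*0+320,275),interpolation=2) if 0 else cv2.resize(s[0][130:210,265:356],(478,420),interpolation=2)])[:, :800] if 0 else cv2.resize(np.hstack([cv2.resize(t[0][165:270,315:435],(480,420),interpolation=2),cv2.resize(s[0][130:210,265:356],(478,420),interpolation=2)]),(800,351),interpolation=3))
cv2.imwrite('pics/c2.png',np.hstack([cv2.resize(t[0][160:260,90:180],(360,400),interpolation=2),cv2.resize(s[0][310:410,165:275],(440,400),interpolation=2)]))
E
```

```text
top0 form ((475.745849609375, 29.777219772338867), (128.67276000976562, 61.80857849121094), 11.272248268127441) (225, 204, 39, 62)
side0 form ((471.10174560546875, 37.9716796875), (127.24466705322266, 79.47727966308594), 11.137470245361328) (263, 238, 63, 35)
```

View pics/c1.png

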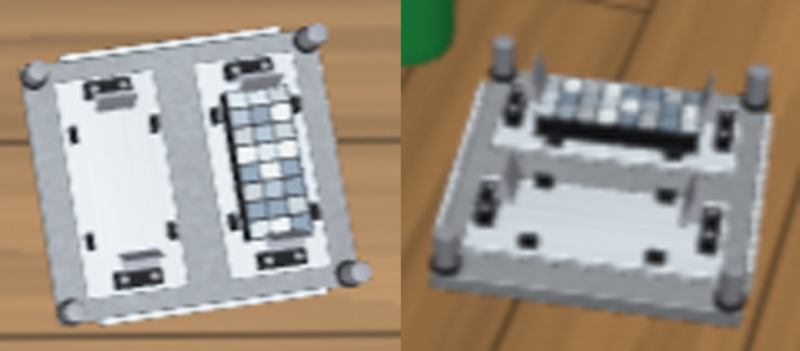

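View pics/c2.png

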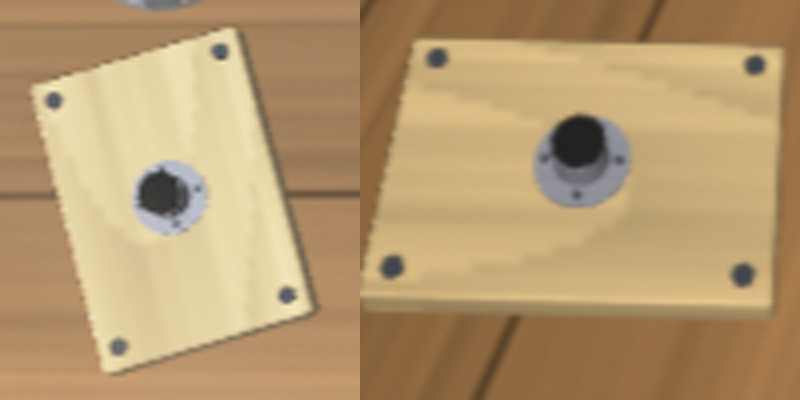

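Lug marks in the left crop are (73,134), (155,124), (172,230) and (90,241). In the right crop they are (544,181), (666,196), (528,241) and (655,257). The black post cap is at (157,193) and (578,137) in the stand crop. Now I'll triangulate.

```bash
python3 - <<'E'
from h import *
t,s=load('top0'),load('side0')
sy=4*351/420; sx=4*800/958; ss=478/91*800/958; ssy=5.25*351/420; ox=480*800/958
T=np.array([(73,134),(155,124),(172,230),(90,241)])/[sx,sy]+[315,165]
S=(np.array([(528,241),(544,181),(666,196),(655,257)])-[ox,0])/[ss,ssy]+[265,130]
for order in ([3,0,1,2],[1,2,3,0],[0,1,2,3],[2,3,0,1]):
    L=[tri([(t[1],t[2],T[i]),(s[1],s[2],S[order[i]])]) for i in range(4)]
    print(order,[(l[0].round(1).tolist(),round(max(l[1]),1)) for l in L])
print(plane(t[1],t[2],T,22).round(1).tolist()); print(plane(s[1],s[2],S,22).round(1).tolist())
print('post',tri([(t[1],t[2],np.array([129.25,208.25])),(s[1],s[2],np.array([219.5,344.25]))]))
# form corners from both views
for n,d in(('t',t),('s',s)):
    c=blue(d[0]); a=cv2.approxPolyDP(cv2.convexHull(c),3,True)[:,0]; print(n,a.tolist(),plane(d[1],d[2],a,23).round(0).tolist())
# stand corners via wood mask skip; hole disc
E
```

```text
[3, 0, 1, 2] [([500.8, -177.4, 31.9], np.float64(37.8)), ([555.8, -246.2, -39.9], np.float64(0.5)), ([508.2, -232.4, 26.7], np.float64(33.6)), ([463.2, -179.0, 71.2], np.float64(2.4))]
[1, 2, 3, 0] [([529.8, -170.1, 71.7], np.float64(3.4)), ([507.5, -231.7, 31.8], np.float64(37.6)), ([478.8, -255.8, -39.6], np.float64(1.8)), ([501.4, -178.0, 26.8], np.float64(33.8))]
[0, 1, 2, 3] [([538.6, -178.1, 20.1], np.float64(2.1)), ([545.3, -233.4, 19.8], np.float64(2.0)), ([474.0, -242.3, 19.8], np.float64(2.1)), ([467.0, -187.6, 19.7], np.float64(2.1))]
[2, 3, 0, 1] [([495.2, -169.6, 81.9], np.float64(36.2)), ([514.3, -244.0, -25.7], np.float64(39.5)), ([516.0, -244.1, -30.2], np.float64(37.3)), ([494.9, -170.7, 76.5], np.float64(30.6))]
[[540.4, -177.5, 22.0], [546.9, -232.6, 22.0], [475.9, -241.6, 22.0], [468.9, -187.0, 22.0]]
[[535.8, -176.0, 22.0], [542.5, -230.8, 22.0], [471.3, -239.8, 22.0], [464.4, -185.2, 22.0]]
post (array([531.97885089, 278.55799086,  37.75755955]), [np.float64(1.1360179622127533), np.float64(1.136017962212959)])
t [[251, 204], [263, 260], [236, 265], [225, 209]] [[544.0, 14.0, 23.0], [420.0, -12.0, 23.0], [409.0, 46.0, 23.0], [533.0, 72.0, 23.0]]
s [[267, 238], [325, 244], [323, 272], [263, 266]] [[540.0, 13.0, 23.0], [417.0, -10.0, 23.0], [403.0, 64.0, 23.0], [522.0, 87.0, 23.0]]
```

Emit:
{"fn": "advance", "kwargs": {"motion": [[[-15,-15,0],[0,0,0],85],[[-35,-35,0],[0,0,0],85],[[-35,-35,0],[0,0,0],85],[[-35,-35,0],[0,0,0],85],[[-35,-35,0],[0,0,0],85],[[-35,-35,0],[0,0,0],85],[[-35,-35,0],[0,0,0],85],[[-35,-35,0],[0,0,0],85],[[-35,-35,0],[0,0,0],85],[[-35,-35,0],[0,0,0],85],[[-35,-35,0],[0,0,0],85],[[-35,-35,0],[0,0,0],85]]}}

```text
clock: 1.35
eef_pos: [467.8, 60.5, 231.4]
tool_rot: [3.141, 0.0, 2.716]
force: [0.9, 0.8, 0.0]
width: 84.8
gripper_force: 0.0
```

Emit:
{"fn": "advance", "kwargs": {"motion": [[[-15,-20,0],[0,0,0.1],85],[[0,0,0],[0,0,0.14],85],[[0,0,0],[0,0,0.14],85],[[0,0,0],[0,0,0.14],85],[[0,0,0],[0,0,0.14],85],[[0,0,0],[0,0,0.14],85],[[0,0,0],[0,0,0.14],85],[[0,0,0],[0,0,0.14],85],[[0,0,0],[0,0,0.14],85],[[0,0,0],[0,0,0.14],85],[[0,0,0],[0,0,0.14],85],[[0,0,0],[0,0,0.14],85]]}}

```text
clock: 2.55
eef_pos: [472.7, 38.2, 231.2]
tool_rot: [-3.141, 0.0, 1.07]
force: [0.3, -0.0, -0.4]
width: 85.1
gripper_force: 0.0
```

Emit:
{"fn": "advance", "kwargs": {"motion": [[[0,0,10],[0,0,0.14],85],[[0,0,10],[0,0,0.14],85],[[0,0,10],[0,0,0.14],85],[[0,0,10],[0,0,0.14],85],[[0,0,10],[0,0,0.14],85],[[0,0,0],[0,0,0.14],85],[[0,0,0],[0,0,0.04],85],[[0,0,0],[0,0,0],85],[[0,0,0],[0,0,0],85]]}}

```text
clock: 3.45
eef_pos: [473.0, 38.2, 181.4]
tool_rot: [-3.141, -0.0, 0.198]
force: [-0.4, -0.2, -0.1]
width: 84.8
gripper_force: 0.0
```

```bash
python3 - <<'E'
from h import *
s=read_state();print(s['qpos'].round(3),s['clock']); im,K,M=shot('wrist','w1')
c=blue(im); a=cv2.approxPolyDP(cv2.convexHull(c),4,True)[:,0]; P=plane(K,M,a,23); print(a.tolist(),P.round(1).tolist()); print(cv2.minAreaRect(plane(K,M,c[:,0],23)[:,:2].astype(np.float32)))
E
```

```text
[-0.637  0.559  0.74   2.061 -0.566  0.73  -0.91 ] 3.45
[[323, 113], [318, 250], [254, 250], [251, 114]] [[543.8, 11.8, 23.0], [416.9, -14.5, 23.0], [404.6, 46.9, 23.0], [530.9, 72.1, 23.0]]
((474.3408508300781, 28.76368522644043), (129.59231567382812, 63.56599426269531), 11.367770195007324)
```

View pics/w1.png

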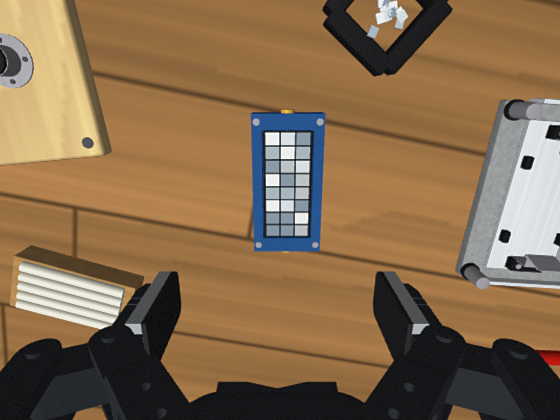

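The form fills a 251–323 × 113–250 px box and measures 129.6×63.6 mm at z=23, which matches. The centre is about (474.5, 29) with yaw 0.198. I'll check its height from the two views while the arm is over it, then descend.

```bash
python3 - <<'E'
from h import *
w,t=load('w1'),load('top0')
for a,b in zip([[323,113],[318,250],[254,250],[251,114]],[[251,204],[263,260],[236,265],[225,209]]):
    p,e=tri([(w[1],w[2],np.array(a)),(t[1],t[2],np.array(b))]); print(p.round(1),round(max(e),1))
E
```

```text
[543.4  13.1  28.2] 0.9
[419.6 -12.8  29.1] 0.3
[408.9  46.4  31.3] 0.7
[531.5  71.3  30. ] 0.4
```

Emit:
{"fn": "advance", "kwargs": {"motion": [[[0,5,25],[0,0,0],85],[[0,4,35],[0,0,0],85],[[0,0,35],[0,0,0],85],[[0,0,30],[0,0,0],85],[[0,0,20],[0,0,0],85],[[0,0,10],[0,0,0],85],[[0,0,0],[0,0,0],85],[[0,0,0],[0,0,0],85]]}}

```text
clock: 4.3
eef_pos: [475.3, 29.1, 27.0]
tool_rot: [3.142, -0.001, 0.196]
force: [0.7, 0.0, -0.3]
width: 85.2
gripper_force: 0.0
```

Emit:
{"fn": "advance", "kwargs": {"motion": [[[0,0,10],[0,0,0],85],[[0,0,10],[0,0,0],85],[[0,0,7],[0,0,0],85],[[0,0,0],[0,0,0],85],[[0,0,0],[0,0,0],60],[[0,0,0],[0,0,0],50],[[0,0,0],[0,0,0],50],[[0,0,0],[0,0,0],50],[[0,0,0],[0,0,0],50],[[0,0,0],[0,0,0],50]]}}

```text
clock: 5.3
eef_pos: [474.7, 29.0, -0.2]
tool_rot: [3.141, -0.0, 0.196]
force: [-1.1, -1.5, 6.7]
width: 62.6
gripper_force: 67.3
```

Emit:
{"fn": "advance", "kwargs": {"motion": [[[0,0,-5],[0,0,0],50],[[0,0,-15],[0,0,0],50],[[0,0,-25],[0,0,0],50],[[0,0,-25],[0,0,0],50],[[0,0,-10],[0,0,0],50],[[0,0,0],[0,0,0],50],[[0,0,0],[0,0,0],50]]}}

```text
clock: 6.0
eef_pos: [474.2, 29.7, 78.7]
tool_rot: [-3.141, 0.001, 0.197]
force: [-0.4, 0.1, -3.3]
width: 63.1
gripper_force: 67.4
```

```bash
python3 - <<'E'
from h import *
for f,uv,r in(('top0',(129,208),9),('side0',(219,344),9)):
    im,K,M=load(f); x,y=uv; g=im[y-r:y+r+1,x-r:x+r+1].max(2); m=(g<70).astype(np.uint8)
    n,l,st,ce=cv2.connectedComponentsWithStats(m); i=1+st[1:,4].argmax(); c=ce[i]+[x-r,y-r]; print(f,c,st[i],plane(K,M,c,38).round(1))
im,K,M=load('w1'); g=im[30:100,0:45].max(2); m=(g<75).astype(np.uint8); n,l,st,ce=cv2.connectedComponentsWithStats(m); i=1+st[1:,4].argmax(); print('w1 cap',st[i],ce[i])
ys=np.where(l[:,2]==i)[0]; xr=np.where(l==i)[1].max(); xx,yy=np.where(l==i)[1],np.where(l==i)[0]
c=max(cv2.findContours((l==i).astype(np.uint8),0,cv2.CHAIN_APPROX_NONE)[0],key=len)[:,0]+[0,30]; c=c[c[:,0]>0]; P=plane(K,M,c,38)
A=np.c_[2*P[:,:2],np.ones(len(P))]; q=np.linalg.lstsq(A,(P[:,:2]**2).sum(1),rcond=None)[0]; print('circle',q[:2],np.sqrt(q[2]+q[0]**2+q[1]**2))
im,K,M=shot('wrist','w2'); c=blue(im)[:,0]; a=cv2.boundingRect(c); print('held',a); s=read_state(); 
for z in (23,24,25): pass
zt=23+s['eef_pos'][2]-(-0.2); top=cv2.approxPolyDP(cv2.convexHull(c[:,None]),4,True)[:,0]; print(top.tolist(),plane(K,M,top,zt).round(1).tolist(),s['eef_pos'])
E
```

```text
top0 [129.44444444 207.83333333] [ 5  4 10 10 72] [[534.  278.4  38. ]]
side0 [219.12030075 345.12781955] [  3   4  13  13 133] [[530.7 280.2  38. ]]
w1 cap [  0  15  21  31 335] [11.64179104 31.31343284]
circle [533.90646532 263.25985918] 8.704363066272725
held (185, 138, 183, 256)
[[367, 146], [347, 393], [207, 393], [185, 146], [200, 138], [354, 138]] [[543.5, 10.8, 101.6], [432.9, -11.6, 101.6], [420.3, 51.3, 101.6], [531.0, 73.6, 101.6], [534.8, 68.8, 101.6], [545.3, 16.1, 101.6]] [473.89849285  29.60375851  78.38503949]
```

View pics/w2.png

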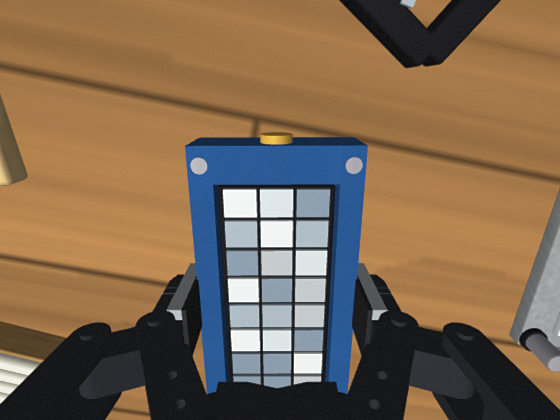

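The held form is centred on the TCP, with its far edge at row 146 between columns 185 and 367. I'll move beside the stand and look at the post again ahead of the form.

Emit:
{"fn": "advance", "kwargs": {"motion": [[[0,-13,-5],[0,0,0],50],[[0,-30,-5],[0,0,0],50],[[0,-30,-5],[0,0,0],50],[[0,-30,-5],[0,0,0],50],[[0,-30,0],[0,0,0],50],[[0,-30,0],[0,0,0],50],[[0,-30,0],[0,0,0],50],[[0,-25,0],[0,0,0],50],[[-4,-15,0],[0,0,0],50],[[0,0,0],[0,0,0],50],[[0,0,0],[0,0,0],50]]}}

```text
clock: 7.15
eef_pos: [425.0, 256.3, 98.4]
tool_rot: [3.14, 0.001, 0.196]
force: [0.4, -0.8, -3.4]
width: 62.8
gripper_force: 67.4
```

```bash
python3 - <<'E'
from h import *
im,K,M=shot('wrist','w3'); print(proj(K,M,[532,279,38]),read_state()['qpos'].round(2))
E
```

```text
[[273.35532052  38.01536761]] [-1.02  0.72  0.66  2.07 -0.78  0.61 -1.19]
```

View pics/w3.png

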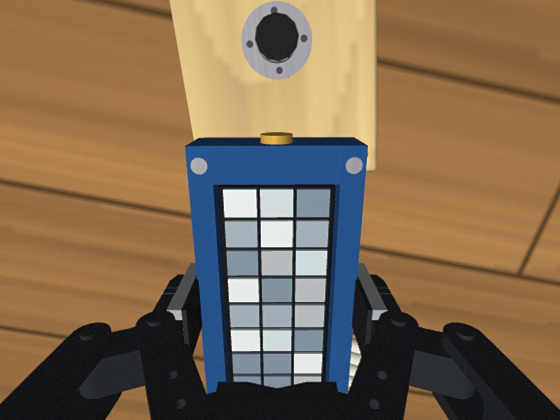

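The cap is at about (277,37) and the form's far edge is unchanged, so there's been no slip.

```bash
python3 - <<'E'
from h import *
im,K,M=load('w3'); g=im[5:75,240:315].max(2); n,l,st,ce=cv2.connectedComponentsWithStats((g<60).astype(np.uint8)); i=1+st[1:,4].argmax(); c=ce[i]+[240,5]; print(c,st[i],plane(K,M,c,38))
t=load('top0');s=load('side0'); print(tri([(K,M,c),(t[1],t[2],np.array([129.44,207.83])),(s[1],s[2],np.array([219.12,345.13]))]))
top=np.array([[367,146],[185,146]]); e=read_state()['eef_pos']; p=plane(K,M,top,e[2]+23.2).mean(0); print(e,'form c',p-65*np.array([np.cos(.196),np.sin(.196),0]))
E
```

```text
[276.42260758  36.18240206] [  16    7   42   49 1557] [[533.20064991 277.54820279  38.        ]]
(array([533.28497631, 278.51348076,  34.76565575]), [np.float64(0.9439590671815264), np.float64(1.4553385504487002), np.float64(1.504437471649241)])
[425.46932411 255.66758089  98.71658553] form c [424.38605222 256.10030274 121.91658553]
```

Emit:
{"fn": "advance", "kwargs": {"motion": [[[10,-0.7,0],[0,0,0],50],[[25,0,0],[0,0,0],50],[[30,0,0],[0,0,0],50],[[25,0,0],[0,0,0],50],[[15,0,0],[0,0,0],50],[[5.5,0,5],[0,0,0],50],[[0,0,15],[0,0,0],50],[[0,0,20],[0,0,0],50],[[0,0,12],[0,0,0],50],[[0,0,5],[0,0,0],50],[[0,0,0],[0,0,0],50],[[0,0,0],[0,0,0],50]]}}

```text
clock: 8.4
eef_pos: [533.9, 279.2, 42.7]
tool_rot: [-3.142, -0.001, 0.196]
force: [0.5, 0.3, -3.9]
width: 62.9
gripper_force: 67.3
```

Emit:
{"fn": "advance", "kwargs": {"motion": [[[0,0.8,4],[0,0,0],50],[[0,0,4],[0,0,0],50],[[0,0,0],[0,0,0],50],[[0,0,0],[0,0,0],50]]}}

```text
clock: 8.8
eef_pos: [533.8, 278.4, 34.3]
tool_rot: [-3.142, 0.0, 0.196]
force: [0.3, -0.1, -4.1]
width: 62.7
gripper_force: 67.4
```

Emit:
{"fn": "advance", "kwargs": {"motion": [[[0,0,3],[0,0,0],50],[[0,0,2],[0,0,0],50],[[0,0,0],[0,0,0],50]]}}

```text
clock: 9.1
eef_pos: [534.0, 278.5, 29.4]
tool_rot: [-3.141, -0.0, 0.196]
force: [0.8, 0.5, -2.6]
width: 62.7
gripper_force: 67.6
```

Emit:
{"fn": "advance", "kwargs": {"motion": [[[0,0,3],[0,0,0],50],[[0,0,2],[0,0,0],50],[[0,0,0],[0,0,0],50]]}}

```text
clock: 9.4
eef_pos: [533.2, 278.3, 23.6]
tool_rot: [3.141, 0.001, 0.196]
force: [-0.4, 0.6, -3.5]
width: 62.8
gripper_force: 67.5
```

Emit:
{"fn": "advance", "kwargs": {"motion": [[[0,0,2],[0,0,0],50],[[0,0,2],[0,0,0],50],[[0,0,2],[0,0,0],50],[[0,0,0],[0,0,0],50],[[0,0,0],[0,0,0],50]]}}

```text
clock: 9.9
eef_pos: [533.6, 278.3, 18.1]
tool_rot: [3.141, 0.0, 0.196]
force: [0.4, 0.0, -2.6]
width: 62.6
gripper_force: 67.6
```

Emit:
{"fn": "advance", "kwargs": {"motion": [[[0,0,1],[0,0,0],50],[[0,0,1],[0,0,0],50],[[0,0,0],[0,0,0],50],[[0,0,0],[0,0,0],50]]}}

```text
clock: 10.3
eef_pos: [533.7, 278.4, 17.8]
tool_rot: [-3.141, 0.0, 0.196]
force: [-3.8, -0.8, 11.2]
width: 62.5
gripper_force: 69.0
```

```bash
python3 - <<'E'
from h import *
a=shot('wrist','w4')[0]; b=shot('side','s4')[0]
cv2.imwrite('pics/c4.png',np.hstack([cv2.resize(a,(427,320)),cv2.resize(b[300:380,160:250],(360,320),interpolation=2)]))
E
```

```text
(no output)
```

View pics/c4.png

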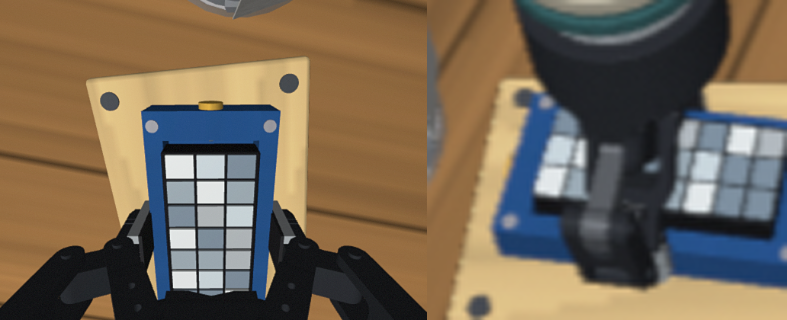

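The wrist view shows the panel standing proud, with its black edge around (163–260,150), and the side view agrees. The form is seated (z 17.8, contact force). I'll give one small extra press, then release and rise to grip the panel.

Emit:
{"fn": "advance", "kwargs": {"motion": [[[0,0,1],[0,0,0],50],[[0,0,0],[0,0,0],50],[[0,0,-1.5],[0,0,0],50],[[0,0,0],[0,0,0],85],[[0,0,0],[0,0,0],85],[[0,0,0],[0,0,0],85],[[0,0,0],[0,0,0],85],[[0,0,0],[0,0,0],85]]}}

```text
clock: 11.2
eef_pos: [533.9, 278.4, 16.7]
tool_rot: [3.141, 0.0, 0.196]
force: [-0.9, -0.9, 0.4]
width: 85.0
gripper_force: 0.0
```

Emit:
{"fn": "advance", "kwargs": {"motion": [[[0,0,-6],[0,0,0],85],[[0,0,-10],[0,0,0],85],[[0,0,-5.5],[0,0,0],85],[[0,0,0],[0,0,0],85],[[0,0,0],[0,0,0],85]]}}

```text
clock: 11.7
eef_pos: [533.9, 278.7, 38.7]
tool_rot: [-3.141, -0.001, 0.196]
force: [-0.1, 0.6, 0.5]
width: 84.9
gripper_force: 0.0
```

```bash
python3 - <<'E'
from h import *
im,K,M=shot('wrist','w5'); c=blue(im); P=plane(K,M,np.array([[0,0]]),41)
a=cv2.approxPolyDP(cv2.convexHull(c),4,True)[:,0]; print(a.tolist(),plane(K,M,a,41).round(1).tolist())
E
```

```text
[[354, 138], [337, 385], [218, 381], [199, 139], [210, 133], [344, 133]] [[603.2, 259.9, 41.0], [475.9, 234.2, 41.0], [466.2, 296.6, 41.0], [590.5, 322.0, 41.0], [593.7, 317.9, 41.0], [604.4, 264.4, 41.0]]
```

View pics/w5.png

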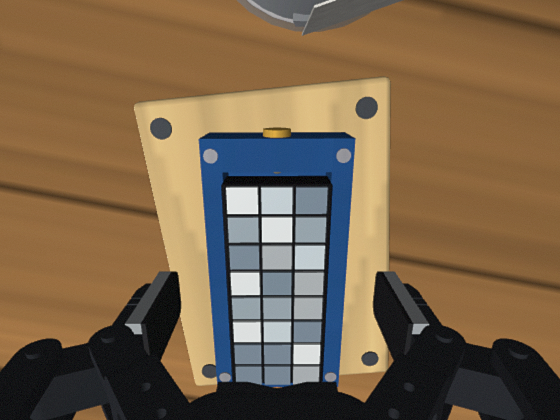

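The form lies flat on the stand: its rim measures 63.4 mm at z=41, with corners at (199,139) and (354,138). The panel is proud and centred between the fingers. I'll go up 2 mm and close.

Emit:
{"fn": "advance", "kwargs": {"motion": [[[0,0,-2],[0,0,0],60],[[0,0,0],[0,0,0],46],[[0,0,0],[0,0,0],30],[[0,0,0],[0,0,0],30],[[0,0,0],[0,0,0],30],[[0,0,0],[0,0,0],30],[[0,0,0],[0,0,0],30]]}}

```text
clock: 12.45
eef_pos: [534.0, 278.3, 40.6]
tool_rot: [-3.142, -0.0, 0.196]
force: [-1.0, -0.8, 5.4]
width: 42.2
gripper_force: 61.5
```

Emit:
{"fn": "advance", "kwargs": {"motion": [[[0,0,-3],[0,0,0],30],[[0,0,-5],[0,0,0],30],[[0,0,-10],[0,0,0],30],[[0,0,-20],[0,0,0],30],[[0,0,-25],[0,0,0],30],[[0,0,-20],[0,0,0],30],[[0,0,0],[0,0,0],30],[[0,0,0],[0,0,0],30]]}}

```text
clock: 13.25
eef_pos: [533.5, 278.7, 123.5]
tool_rot: [-3.141, -0.0, 0.196]
force: [0.4, 0.5, -2.4]
width: 42.4
gripper_force: 61.1
```

```bash
python3 - <<'E'
from h import *
im,K,M=shot('wrist','w6'); e=read_state()['eef_pos']; print(e)
g=im[100:300,150:420].max(2); 
cv2.imwrite('pics/c6.png',im)
b=shot('side','s6')[0]
E
```

```text
[533.00056591 278.53851384 122.70202759]
```

View pics/c6.png

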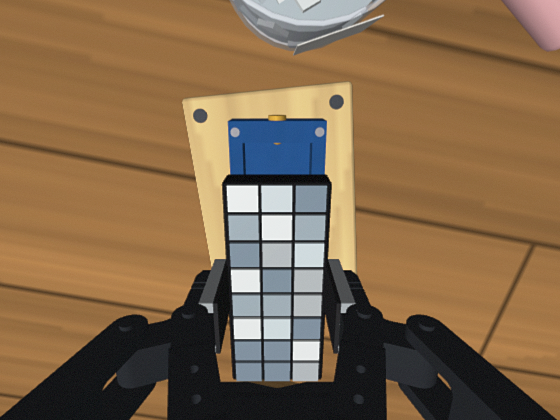

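The panel is held square: its far edge runs from (223,185) to (328,185), and the empty form stays on the stand. That was my tenth picture, so from here I work numerically. I'll move beside the free bay and measure the lugs.

Emit:
{"fn": "advance", "kwargs": {"motion": [[[-5,12,0],[0,0,0],30],[[-12,28,0],[0,0,0],30],[[-14,34,0],[0,0,0],30],[[-14,34,0],[0,0,0],30],[[-14,34,0],[0,0,0],30],[[-14,34,0],[0,0,0],30],[[-14,34,0],[0,0,0],30],[[-14,34,0],[0,0,0],30],[[-14,34,0],[0,0,0],30],[[-14,34,0],[0,0,0],30],[[-14,28,0],[0,0,0],30],[[-6,14,0],[0,0,0],30]]}}

```text
clock: 14.55
eef_pos: [454.2, -101.9, 123.2]
tool_rot: [3.14, 0.002, 0.191]
force: [-0.7, -0.2, -0.9]
width: 42.4
gripper_force: 61.1
```

Emit:
{"fn": "advance", "kwargs": {"motion": [[[0,0,0],[0,0,0.065],30],[[0,0,0],[0,0,0],30],[[0,0,0],[0,0,0],30]]}}

```text
clock: 14.85
eef_pos: [455.7, -97.9, 122.9]
tool_rot: [-3.141, 0.001, 0.132]
force: [-0.3, 0.1, -1.0]
width: 42.6
gripper_force: 61.1
```

```bash
python3 - <<'E'
from h import *
im,K,M=load('w6'); e=np.array([533.2,278.6,123.0]); u=np.array([np.cos(.196),np.sin(.196)]);v=np.array([u[1],-u[0]])
P=plane(K,M,[[223,185],[328,185],[235,380],[321,380]],123+13.4)[:,:2]-e[:2]; print('panel in tool',(P@np.c_[u,v]).round(1).tolist())
im,K,M=shot('wrist','w7'); s=read_state(); print(s['eef_pos'],s['tool_rot'],s['qpos'].round(2))
pr=lambda p:proj(K,M,p)[0].round(0)
for p in([538.6,-178,22],[545.3,-233.4,22],[474,-242.3,22],[467,-187.6,22]): print('exp',pr(p))
g=im.max(2); n,l,st,ce=cv2.connectedComponentsWithStats((g<70).astype(np.uint8))
for i in range(1,n):
    if 30<st[i,4]<1500: print(ce[i].round(1),st[i].tolist(),plane(K,M,ce[i],22)[0].round(1))
E
```

```text
panel in tool [[47.7, -21.0], [47.7, 20.6], [-51.0, -20.1], [-50.9, 21.9]]
[456.0049263  -97.58570956 122.99251818] [-3.14132616e+00  9.53716544e-04  1.32455633e-01] [-0.27  0.64  0.64  2.13 -0.69  0.59 -0.57]
exp [408. 107.]
exp [489. 108.]
exp [469. 207.]
exp [396. 206.]
[197.1   2.7] [188, 0, 18, 9, 92] [582.8 -30.7  22. ]
[214.    1.9] [208, 0, 12, 6, 48] [584.6 -41.2  22. ]
[378.1  40.6] [370, 23, 25, 30, 209] [ 576.5 -148.4   22. ]
[454.5  61.8] [428, 54, 57, 19, 770] [ 570.7 -201.4   22. ]
[407.7 107.2] [402, 99, 12, 18, 175] [ 538.5 -178.    22. ]
[487.9 107.2] [481, 99, 15, 18, 222] [ 545.8 -232.8   22. ]
[395.6 206.5] [391, 199, 10, 16, 140] [ 466.8 -187.3   22. ]
[468.7 206.5] [463, 199, 13, 16, 173] [ 474.1 -242.2   22. ]
[416.3 242.3] [405, 232, 44, 18, 269] [ 439.9 -210.7   22. ]
[540.4 241.9] [526, 232, 34, 19, 405] [ 453.  -307.1   22. ]
[364.1 251.5] [352, 244, 26, 20, 203] [ 426.6 -171.8   22. ]
```

The four lugs come out clean: bay centre (506.3, −210.1), yaw 0.130, spacing 72 × 55.5, all as expected. I'll move over the bay and down to just above the clips.

Emit:
{"fn": "advance", "kwargs": {"motion": [[[4,10,0],[0,0,0.002],30],[[9,28,0],[0,0,0],30],[[10,33,0],[0,0,0],30],[[9,29,0],[0,0,0],30],[[4.9,13,0],[0,0,0],30],[[0,4.8,5],[0,0,0],30],[[0,0,15],[0,0,0],30],[[0,0,15],[0,0,0],30],[[0,0,10],[0,0,0],30],[[0,0,5],[0,0,0],30],[[0,0,0],[0,0,0],30],[[0,0,0],[0,0,0],30]]}}

```text
clock: 16.1
eef_pos: [508.4, -209.9, 73.5]
tool_rot: [3.141, -0.0, 0.129]
force: [-0.3, 0.2, -0.4]
width: 42.5
gripper_force: 61.2
```

```bash
python3 - <<'E'
from h import *
im,K,M=shot('wrist','w8'); s=read_state(); print(s['eef_pos'],s['tool_rot'],s['qpos'].round(2))
for p in([538.5,-178,22],[545.8,-232.8,22],[577,-201,22]): print('exp',proj(K,M,p)[0].round(0))
g=im.max(2); n,l,st,ce=cv2.connectedComponentsWithStats((g<70).astype(np.uint8))
for i in range(1,n):
    if 30<st[i,4]<1500: print(ce[i].round(1),st[i].tolist(),plane(K,M,ce[i],22)[0].round(1))
# panel top face: far edge and sides from brightness rows
h=s['eef_pos'][2]+13.4; b=(im.min(2)>100)&(cv2.cvtColor(im,cv2.COLOR_BGR2HSV)[...,1]<90)
for r in (200,220,240):
    x=np.where(b[r,200:350])[0]+200; print(r,x.min(),x.max())
y=np.where(b[150:240,240])[0]+150; print('col240',y[:60].tolist())
E
```

```text
[ 508.57356904 -210.01869083   73.70330449] [ 3.14116293e+00 -6.33956061e-04  1.28853151e-01] [-0.01  0.79  0.57  1.94 -0.72  0.62 -0.42]
exp [229. 178.]
exp [323. 178.]
exp [276. 116.]
[ 9.8 21.8] [0, 0, 31, 61, 1035] [605.9 -60.2  22. ]
[200.1  98.2] [185, 83, 26, 33, 450] [ 581.1 -158.6   22. ]
[519.6  98. ] [509, 83, 33, 33, 363] [ 603.5 -331.2   22. ]
[275.8 129.8] [247, 119, 58, 23, 1153] [ 569.6 -201.7   22. ]
[448.8 129.7] [417, 119, 66, 24, 1272] [ 582.1 -297.9   22. ]
[392.8 177.9] [387, 168, 13, 21, 240] [ 550.9 -273.3   22. ]
[380.9 285.3] [376, 276, 11, 20, 192] [ 479.2 -282.8   22. ]
200 200 349
220 200 349
240 200 349
col240 [150, 151, 152, 153, 154, 155, 156, 157, 158, 159, 160, 161, 162, 163, 164, 165, 166, 167, 168, 169, 170, 171, 172, 173, 174, 185, 186, 187, 188, 189, 190, 191, 192, 193, 194, 195, 196, 197, 198, 199, 200, 201, 202, 203, 204, 205, 206, 207, 208, 209, 210, 211, 215, 216, 217, 218, 219, 220, 221, 222]
```

```bash
python3 - <<'E'
from h import *
im,K,M=load('w8'); e=np.array([508.5,-210,73.6]); yw=.1288; u=np.array([np.cos(yw),np.sin(yw)]);v=np.array([u[1],-u[0]]); B=np.c_[u,v]
for z,r in((-2.6,174.5),(13.4,184.5)): print(z,((plane(K,M,[[240,r],[310,r]],e[2]+z)[:,:2]-e[:2])@B).round(1).tolist())
g=im.max(2).astype(int)
print([ (r,g[r,250],g[r,300]) for r in range(168,190)])
print('row 179 dark cols',np.where(g[179,190:370]<60)[0][[0,-1]]+190)
print('row 181 dark',np.where(g[181,190:370]<60)[0][[0,-1]]+190)
bay=np.array([506.3,-210.1]); print('bay in tool',(bay-e[:2])@B)
E
```

```text
-2.6 [[47.8, -15.9], [47.8, 14.7]]
13.4 [[47.6, -14.3], [47.6, 13.2]]
[(168, np.int64(222), np.int64(219)), (169, np.int64(223), np.int64(218)), (170, np.int64(223), np.int64(219)), (171, np.int64(224), np.int64(218)), (172, np.int64(228), np.int64(223)), (173, np.int64(226), np.int64(218)), (174, np.int64(127), np.int64(121)), (175, np.int64(28), np.int64(25)), (176, np.int64(3), np.int64(2)), (177, np.int64(0), np.int64(13)), (178, np.int64(16), np.int64(18)), (179, np.int64(6), np.int64(19)), (180, np.int64(16), np.int64(5)), (181, np.int64(10), np.int64(20)), (182, np.int64(26), np.int64(19)), (183, np.int64(23), np.int64(27)), (184, np.int64(43), np.int64(36)), (185, np.int64(142), np.int64(90)), (186, np.int64(244), np.int64(159)), (187, np.int64(236), np.int64(160)), (188, np.int64(233), np.int64(158)), (189, np.int64(231), np.int64(154))]
row 179 dark cols [224 328]
row 181 dark [224 329]
bay in tool [-2.19462125 -0.18340551]
```

The panel centre in the tool frame is (−2.3, 0) and the bay centre is (−2.2, −0.2), so they line up. Now I'll push straight down.

Emit:
{"fn": "advance", "kwargs": {"motion": [[[0,0,10],[0,0,0],30],[[0,0,10],[0,0,0],30],[[0,0,5],[0,0,0],30],[[0,0,0],[0,0,0],30]]}}

```text
clock: 16.55
eef_pos: [507.7, -209.7, 47.3]
tool_rot: [-3.141, 0.001, 0.129]
force: [-1.0, -0.1, -2.6]
width: 42.5
gripper_force: 61.2
```

Emit:
{"fn": "advance", "kwargs": {"motion": [[[0,0,4],[0,0,0],30],[[0,0,4],[0,0,0],30],[[0,0,4],[0,0,0],30],[[0,0,0],[0,0,0],30]]}}

```text
clock: 16.95
eef_pos: [508.2, -210.4, 36.0]
tool_rot: [3.141, 0.0, 0.128]
force: [-0.1, -1.6, -1.7]
width: 43.0
gripper_force: 61.2
```

Emit:
{"fn": "advance", "kwargs": {"motion": [[[0,0,4],[0,0,0],30],[[0,0,4],[0,0,0],30],[[0,0,0],[0,0,0],30]]}}

```text
clock: 17.25
eef_pos: [508.0, -210.0, 27.7]
tool_rot: [3.142, 0.001, 0.129]
force: [0.3, -1.1, -2.8]
width: 42.2
gripper_force: 61.1
```

Emit:
{"fn": "advance", "kwargs": {"motion": [[[0,0,3],[0,0,0],30],[[0,0,2],[0,0,0],30],[[0,0,0],[0,0,0],30],[[0,0,0],[0,0,0],30]]}}

```text
clock: 17.65
eef_pos: [507.9, -209.7, 22.8]
tool_rot: [-3.141, 0.001, 0.129]
force: [0.6, 0.3, -4.2]
width: 42.4
gripper_force: 61.2
```

Emit:
{"fn": "advance", "kwargs": {"motion": [[[0,0,1],[0,0,0],30],[[0,0,1],[0,0,0],30],[[0,0,0],[0,0,0],30],[[0,0,0],[0,0,0],30]]}}

```text
clock: 18.05
eef_pos: [508.3, -209.8, 21.3]
tool_rot: [-3.141, 0.0, 0.129]
force: [0.8, 0.7, -0.8]
width: 42.4
gripper_force: 61.6
```

Emit:
{"fn": "advance", "kwargs": {"motion": [[[0,0,1],[0,0,0],30],[[0,0,1],[0,0,0],30],[[0,0,0],[0,0,0],30],[[0,0,0],[0,0,0],30]]}}

```text
clock: 18.45
eef_pos: [508.5, -209.9, 20.5]
tool_rot: [-3.141, -0.001, 0.129]
force: [-1.3, 1.0, 10.6]
width: 42.3
gripper_force: 62.9
```

```bash
python3 - <<'E'
from h import *
im,K,M=shot('wrist','w9'); e=read_state()['eef_pos']; g=im.max(2).astype(int); print(e)
print([(r,g[r,250],g[r,300]) for r in range(120,196,2)])
E
```

```text
[ 508.46172343 -209.86364405   20.52479848]
[(120, np.int64(105), np.int64(107)), (122, np.int64(216), np.int64(203)), (124, np.int64(227), np.int64(220)), (126, np.int64(231), np.int64(226)), (128, np.int64(88), np.int64(82)), (130, np.int64(13), np.int64(9)), (132, np.int64(34), np.int64(29)), (134, np.int64(33), np.int64(31)), (136, np.int64(35), np.int64(31)), (138, np.int64(30), np.int64(29)), (140, np.int64(147), np.int64(140)), (142, np.int64(159), np.int64(154)), (144, np.int64(157), np.int64(153)), (146, np.int64(158), np.int64(154)), (148, np.int64(160), np.int64(153)), (150, np.int64(160), np.int64(157)), (152, np.int64(156), np.int64(124)), (154, np.int64(26), np.int64(25)), (156, np.int64(28), np.int64(29)), (158, np.int64(42), np.int64(42)), (160, np.int64(70), np.int64(68)), (162, np.int64(65), np.int64(60)), (164, np.int64(120), np.int64(116)), (166, np.int64(158), np.int64(151)), (168, np.int64(155), np.int64(153)), (170, np.int64(158), np.int64(155)), (172, np.int64(159), np.int64(156)), (174, np.int64(158), np.int64(156)), (176, np.int64(156), np.int64(153)), (178, np.int64(154), np.int64(153)), (180, np.int64(159), np.int64(154)), (182, np.int64(163), np.int64(156)), (184, np.int64(161), np.int64(155)), (186, np.int64(159), np.int64(153)), (188, np.int64(159), np.int64(155)), (190, np.int64(160), np.int64(159)), (192, np.int64(160), np.int64(162)), (194, np.int64(146), np.int64(124))]
```

Emit:
{"fn": "advance", "kwargs": {"motion": [[[0,0,1],[0,0,0],30],[[0,0,1],[0,0,0],30],[[0,0,0],[0,0,0],30]]}}

```text
clock: 18.8
eef_pos: [508.5, -209.9, 20.4]
tool_rot: [-3.14, -0.003, 0.128]
force: [-5.4, 4.3, 28.7]
width: 42.3
gripper_force: 65.0
```

Emit:
{"fn": "advance", "kwargs": {"motion": [[[0,0,-1],[0,0,0],30],[[0,0,-1],[0,0,0],30],[[0,0,0],[0,0,0],60],[[0,0,0],[0,0,0],70],[[0,0,0],[0,0,0],70],[[0,0,0],[0,0,0],70],[[0,0,0],[0,0,0],70]]}}

```text
clock: 19.5
eef_pos: [508.2, -209.9, 19.1]
tool_rot: [-3.141, 0.0, 0.129]
force: [0.2, 0.6, 0.3]
width: 69.8
gripper_force: 0.0
```

Emit:
{"fn": "advance", "kwargs": {"motion": [[[0,0,-10],[0,0,0],70],[[0,0,-20],[0,0,0],70],[[0,0,-35],[0,0,0],70],[[0,0,-35],[0,0,0],70],[[0,0,-30],[0,0,0],70],[[-15,0,-20],[0,0,0],70],[[-15,0,-10],[0,0,0],70],[[0,0,0],[0,0,0],70],[[0,0,0],[0,0,0],70]]}}

```text
clock: 20.4
eef_pos: [478.2, -213.3, 179.0]
tool_rot: [-3.141, 0.0, 0.128]
force: [0.2, 0.4, -0.0]
width: 69.9
gripper_force: 0.0
```

```bash
python3 - <<'E'
from h import *
im,K,M=shot('wrist','w10'); print(read_state()['eef_pos'])
b=np.array([506.3,-210.1]); yw=.130; u=np.array([np.cos(yw),np.sin(yw)]);v=np.array([u[1],-u[0]])
hsv=cv2.cvtColor(im,cv2.COLOR_BGR2HSV)
def prof(c,z,off):  # brightness along bay axis, at height z, lateral off
    xs=np.arange(-60,61,2.); P=np.array([[*(c+x*u+off*v),z] for x in xs]); q=proj(K,M,P)
    return [int(im[int(round(y)),int(round(x))].max()) if 0<=x<559.5 and 0<=y<419.5 else -1 for x,y in q]
for n,c in(('free',b),('full',b+96*v)):
    for off in(-8,8): print(n,off,prof(c,34,off))
E
```

```text
[ 478.49416771 -213.15939821  178.55071704]
free -8 [84, 90, 87, 87, 87, 84, 95, 163, 161, 165, 162, 132, 100, 166, 164, 163, 164, 164, 71, 249, 243, 244, 244, 242, 62, 175, 171, 161, 162, 164, 91, 200, 202, 196, 192, 190, 95, 108, 111, 166, 166, 166, 167, 156, 190, 190, 188, 187, 191, 93, 249, 246, 245, 252, 94, 95, 98, 160, 165, 167, 43]
free 8 [84, 90, 89, 88, 87, 85, 100, 181, 180, 181, 173, 148, 123, 220, 210, 209, 209, 202, 43, 126, 119, 119, 119, 120, 41, 144, 139, 131, 131, 134, 97, 187, 188, 189, 188, 190, 94, 195, 224, 221, 223, 222, 225, 141, 183, 181, 181, 181, 183, 62, 162, 159, 158, 160, 94, 93, 96, 161, 163, 164, 42]
full -8 [135, 107, 88, 83, 86, 85, 103, 219, 104, 128, 164, 104, 60, 71, 109, 124, 148, 63, 58, 138, 157, 183, 79, 92, 73, 138, 65, 79, 104, 129, 82, 109, 124, 192, 219, 100, 35, 133, 167, 186, 91, 133, 120, 177, 80, 120, 137, 174, 83, 98, 165, 209, 93, 137, 87, 92, 105, 158, 154, 158, 48]
full 8 [84, 88, 88, 86, 87, 85, 94, 154, 153, 156, 157, 91, 174, 186, 185, 182, 188, 171, 75, 154, 159, 157, 152, 132, 81, 158, 153, 152, 155, 156, 77, 240, 233, 234, 234, 234, 74, 183, 183, 188, 183, 186, 160, 239, 235, 235, 232, 235, 244, 122, 190, 181, 182, 188, 90, 94, 90, 155, 159, 157, 46]
```

The free bay's clip profile matches the full bay's at both ends, with lip edges at ±48 mm, so both clips have snapped over. I'll run one last numeric check of the form and the scene.

```bash
python3 - <<'E'
from h import *
im,K,M=shot('top','t11'); print(cv2.minAreaRect(plane(K,M,blue(im)[:,0],41)[:,:2].astype(np.float32)))
sd,Ks,Ms=shot('side','s11')
a=load('side0')[0]; d=(cv2.absdiff(a,sd).max(2)>45).astype(np.uint8); n,l,st,ce=cv2.connectedComponentsWithStats(cv2.dilate(d,np.ones((3,3),np.uint8)))
print([s.tolist() for s in st[1:] if s[4]>60])
# panel top height from lugs-independent two views: clip/panel dark front edge not needed
E
```

```text
((534.3120727539062, 276.32025146484375), (129.21343994140625, 66.30370330810547), 11.616924285888672)
[[309, 0, 50, 86, 3421], [548, 0, 12, 33, 208], [323, 86, 9, 13, 91], [318, 100, 19, 35, 494], [287, 168, 44, 22, 672], [261, 237, 67, 37, 2098], [175, 322, 87, 52, 3383]]
```

```bash
python3 -c "
from cell import ctrl, optics, read_state
print(ctrl.finish_job())"
```

```text
the job is handed in; nothing more can be done
None
```

I've handed the job in: the empty form sits flat on the stand, and the panel is face up and fully home in the free bay with both clips over its ends. It took about 20 s, and nothing else looked moved in the side view.

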